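Set the washed vacuum bin and its carrying bow to dry

TASK

The vacuum cleaner's washed parts have to dry: turn the clear dust bin mouth down over the upright drying peg, so that its rim sits fully down on the peg's base board, and hang its arch-shaped carrying bow over the middle part of the steel rail, grip up and legs hanging on either side of the bar. Set both down gently rather than dropping them, in whichever order you like, and leave everything else on the counter where it stands.

Things in the scene. Friction and masses are not known exactly. Their poses are not given: they have to be found in the camera images.
- dust_bin: Clear tube 120 mm long, 60 mm outside, 54 mm inside diameter, one end closed (grey cap), other open, 140 g. Starts lying on two grey runners (100 x 6 mm, 10 high, 32 apart), mouth roughly away from the robot. Origin: under mid-length, on the runners' underside plane; x along the tube to the mouth (closed end x = -60 mm, mouth +60), z from runners through the tube, whose axis is at z = 34 mm
- bin_mouth (a point): Centre of the dust bin's open mouth, on the tube axis in the plane of the rim; axes as dust_bin
- bow: Stiff grey plastic arch (upside-down U) 119 mm high, 92 wide over its feet, 90 g, standing on its feet. Band 22 mm wide, 6 thick; 74 mm clear between legs (68 between feet); crown underside at z = 87 mm; on it a black block grip 24 (x) by 44 (y) mm, z = 93 to 119 mm. Origin: midway between the feet on their underside; x along the band's width, y from leg to leg, z up to the grip
- bow_crown (a point): Middle of the underside of the bow's crown, where it should rest on the bar; axes as bow
- bow_grip (a point): Middle of the top of the bow's black grip; axes as bow
- peg_stand: Fixed drying peg of pale wood: round base board 120 mm across and 15 mm thick, with a single upright peg 40 mm in diameter to 85 mm height, then tapering to 24 mm at its top, 100 mm above the counter. Origin: under the middle of the base on the counter, z up
- peg_foot (a point): On the peg's axis at the upper face of its base board (15 mm above the counter)
- peg_tip (a point): Top of the peg on its axis (100 mm above the counter)
- rail_stand: Fixed drying rail: pale wood base 80 by 170 mm, 15 mm thick, with two thin steel posts 150 mm apart carrying a horizontal round steel bar 12 mm in diameter whose axis is 125 mm above the counter. Origin: under the middle of the base on the counter; y runs along the bar, z up
- rail_mid (a point): Middle of the steel bar, on its axis; axes as rail_stand
- bowl: Stainless steel bowl, 110 mm across, 50 mm high, standing on the counter: leave alone. Origin: centre of its underside
- brush_roll: White brush roll with square ends, 174 mm long, 44 mm high, lying on the counter: leave alone. Origin: centre of its underside, x along it
- pleated_filter: Flat grey pleated filter cassette, 120 by 80 mm, 31 mm high, lying on the counter: leave alone. Origin: centre of its underside, x along its length
- soap_bottle: White soap bottle, 64 mm across, 130 mm high, at the far edge: leave alone. Origin: centre of its underside
- jar: Glass jar with steel lid, 72 mm across, 90 mm high, at the far edge: leave alone. Origin: centre of its underside
- dish_brush: Wooden dish brush, 190 mm long, 34 mm high, lying bristles down at the far edge: leave alone. Origin: on the counter, 50 mm from the centre of its round head, which lies along +x
Things that resemble listed ones, but are neither listed nor needed, are in the scene too. What is shaped like the dust_bin but black or orange is not meant.

How it is judged:
By the outcome, as a careful person would: the job done as asked, in the order asked, and still so for the second after the job is handed in, with the robot touching nothing.
It also fails if it takes over 72 s, if anything falls off the work surface, if the arm or the gripper's body presses on something with over 40 N, if the wrist force passes 120 N, or if a joint passes its speed limit or range.

ROBOT

A 6-joint arm with a two-finger parallel gripper is mounted at the origin on the work surface. World frame = base frame: x ahead of the robot, y to its left, z up, the work surface at z = 0. Lengths are in m, angles in rad, forces in N, time in s.
With the tool pointing down it reaches from about 0.15 to 0.775 m from the base axis. Payload 6.1 kg.
Tool frame: the origin (TCP) lies at the very end of the fingers, on their centre line; the grasp point (between the pads) lies bot.hold_point_z behind it (bot.hold_point_z is the distance from the TCP to the grasp point, in m); z points along the fingers, y is the line along which they close (so a half turn about z gives the same grasp; the last joint's range is limited). The gripper opens to 85 mm and grips with 20 to 120 N. Pads are 22 mm wide; open, the fingers measure 114 mm over their backs; the gripper's body (76 mm by 85 mm) begins 54 mm behind the grasp point. The pads swing forward as they close: fully open they stand 13 mm farther back than shut.
Start: joints at [-1.325, 0.126, -0.04, 1.405, 0, 1.571], TCP at [0.128, -0.509, 0.231] pointing down, gripper open.
Joint ranges: [-2.72, 2.72], [-0.95, 1.95], [-1.27, 1.35], [-1.78, 2.02], [-1.46, 1.47], [-3.14, 3.14]. Speed limits (rad/s): [2.39, 2.39, 3.01, 3.14, 3.14, 3.14].

INTERFACE

Orientations are given as a 3x3 rotation matrix whose columns are the frame's x, y, z axes.
In Python, from bench import status, imaging, bot gives the robot as it stands.
- The arm moves only by the shell command python3 -m handwheel 'ROWS' [OPENING] [FORCE]. ROWS is JSON, a list of rows, each a list of 4 numbers: the shift along the tool's x, y, z scaled (see below), then the turn about the tool's z scaled (see below). In form: [[x, y, z, yaw], ...]. A call has 1 to 20 rows; each row shifts and turns the commanded pose from where the row before left it, along the tool's axes as they then stand; what a row does not reach is not made up. The controller multiplies each number of a shift by 15 cm and each number of a turn by 90 degrees. A row lasts 1/10 s, in which the tool goes at most 50 mm and 8.59 degrees, less where a joint would pass 70% of its speed; a pose out of reach is approached as far as the arm can. A call with a number of a shift or a turn outside -1 to 1 is refused whole. A call with a gripper value outside its range is refused whole. OPENING is the closure, from -1 (fully open) to 1 (shut), set as the call begins (- or left out, the last holds). The fingers move at their own pace and stop on an object; FORCE is the grip in N (left out, the last holds). Time passes only in rows, so rows that do not move let the fingers close. It gives the time, the measured TCP pose, the force, the opening and the grip force at its end, in the units of the state.
- status.get_obs(): the state, without advancing time (a new reading comes with each control period).
- imaging.capture(name): name is "scene" or "side" or "wrist"; returns a dict with "img" (480x640x3 uint8, red, green, blue), "K" (3x3 intrinsics, pixels), "distortion" ([k1, k2, p1, p2, k3] as OpenCV has them; the pictures are not rectified), "eye" and "attitude" of the camera in the world. Camera axes: x right, y down, z forward; pixel columns grow to the right and rows downward; lengths in m; the calibration is good to about 2 mm. A picture is of the moment at which its call begins. There is no depth.
- bot.close_job(): hands the job in; it is judged then, once.
The state is a dict: "t": time; "qpos": joint angles; "joint_vel": joint speeds; "joint_torque": joint torques, N m; "eef_pos": TCP position; "ee_rot": TCP orientation; "contact_force": force on the tool from outside, world axes, zero at the start; "wrist_torque": the same for the moment, N m; "opening": finger opening in m; "grip_force": force on a finger pad.
Only numpy, scipy, OpenCV 4.12 (cv2) and the standard library are available. Lean on these libraries where they do the work, as an engineer would, in place of code of your own. Each camera call takes 0.05 s, during which the arm holds its last target. There are 200 camera calls.

## Working session

There is one attempt and no reset: what is moved stays moved. The work goes in short steps, Python scripts to look and compute and a shell command to move; the robot and the scene stay as the last step left them, time stands still between calls to the robot, and variables do not carry over. Pictures are saved under pics/ and viewed, at most 10 in all, crops included, and the job is handed in when it is done.

```bash
ls; mkdir -p pics; python3 - <<'E'
from bench import status, imaging, bot
import cv2,pickle
print(status.get_obs(), bot.hold_point_z)
d={}
for n in ["scene","side","wrist"]:
    c=imaging.capture(n); d[n]=c
    cv2.imwrite(f"pics/{n}0.png",c["img"][:,:,::-1])
    print(n,c["K"],c["distortion"],c["eye"],c["attitude"])
pickle.dump(d,open("cap0.pkl","wb"))
E
```

```text
pics
{'t': 0.0, 'qpos': array([-1.32496039e+00,  1.26385420e-01, -4.06214542e-02,  1.40536585e+00,
        1.76042657e-05,  1.57082335e+00]), 'joint_vel': array([-0.00057888,  0.00010725, -0.00071554, -0.00035496, -0.00066303,
        0.00049596]), 'joint_torque': array([-4.03366621e-04, -4.35915828e+01,  3.52923489e+01,  1.74293749e-02,
       -7.91898719e-05,  6.98415789e-06]), 'eef_pos': array([ 0.12767586, -0.50882771,  0.23051945]), 'ee_rot': array([[ 9.69940808e-01,  2.43340695e-01, -3.66569322e-04],
       [ 2.43340971e-01, -9.69939597e-01,  1.53328953e-03],
       [ 1.75616404e-05, -1.57640142e-03, -9.99998757e-01]]), 'contact_force': array([ 0.497496  , -0.76667418, -0.36377629]), 'wrist_torque': array([0.05518135, 0.00405613, 0.05601411]), 'grip_force': 0.0, 'opening': 0.08555170001039071} 0.0187
scene [[434.52030112   0.         320.80387501]
 [  0.         434.52030112 242.50884371]
 [  0.           0.           1.        ]] [0.00374056 0.         0.         0.         0.        ] [ 1.23801194 -0.57314454  0.68435601] [[ 0.72010693  0.37376652 -0.58458926]
 [ 0.69359357 -0.41123412  0.59145115]
 [-0.01933841 -0.83137542 -0.55537459]]
side [[537.35490538   0.         321.82696185]
 [  0.         537.35490538 239.43960663]
 [  0.           0.           1.        ]] [-0.09932899  0.          0.          0.          0.        ] [0.22700864 0.95627071 0.7447378 ] [[-0.91935387 -0.21814394  0.32741669]
 [-0.3934266   0.51395999 -0.76227334]
 [-0.00199377 -0.82961338 -0.55833473]]
wrist [[360.59979918   0.         317.56832826]
 [  0.         360.59979918 236.58863345]
 [  0.           0.           1.        ]] [-0.04940481  0.          0.          0.          0.        ] [ 0.20967218 -0.48907101  0.37341543] [[ 2.42033375e-01 -9.17838779e-01 -3.14629658e-01]
 [-9.70267636e-01 -2.29205035e-01 -7.77545301e-02]
 [-7.48578635e-04  3.24094165e-01 -9.46024530e-01]]
```

View pics/scene0.png

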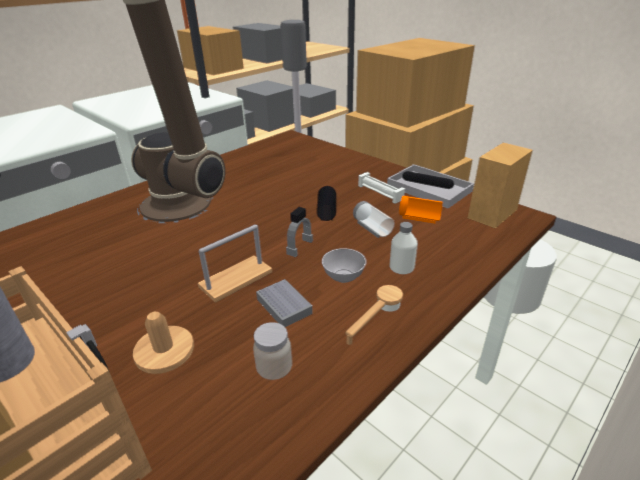

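View pics/side0.png

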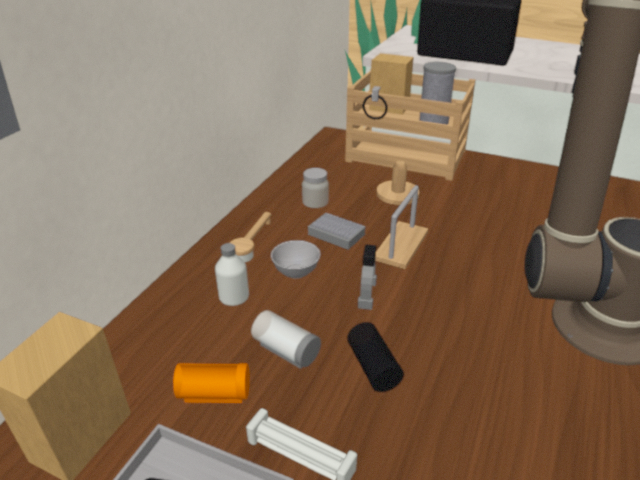

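The first views show:
- **Bin candidates:** there are three tubes: clear (scene 374,218; side 285,338), black (scene 327,203) and orange (scene 421,208). The clear one with the grey cap fits.
- **Bow:** scene (299,232), side (368,275).
- **Rail and peg:** rail at scene (235,260), peg at scene (163,345).

Next I'll enlarge to confirm and pick features.

```bash
cat > h.py <<'E'
import numpy as np, cv2
def ray(c,uv):
    p=cv2.undistortPoints(np.array(uv,float).reshape(-1,1,2),c["K"],np.array(c["distortion"])).reshape(-1,2)
    d=np.c_[p,np.ones(len(p))]@np.array(c["attitude"]).T
    return np.array(c["eye"]),d/np.linalg.norm(d,axis=1)[:,None]
def plane(c,uv,z):
    e,d=ray(c,uv); return e+d*((z-e[2])/d[:,2])[:,None]
def tri(c1,u1,c2,u2):
    e1,d1=ray(c1,u1); e2,d2=ray(c2,u2); out=[]
    for a,b in zip(d1,d2):
        s=np.linalg.lstsq(np.c_[a,-b],e2-e1,rcond=None)[0]
        p,q=e1+s[0]*a,e2+s[1]*b; out.append(np.r_[(p+q)/2,np.linalg.norm(p-q)])
    return np.array(out)
def proj(c,P):
    R=np.array(c["attitude"]).T
    return cv2.projectPoints(np.array(P,float).reshape(-1,3),cv2.Rodrigues(R)[0],-R@np.array(c["eye"]),c["K"],np.array(c["distortion"]))[0].reshape(-1,2)
def crop(img,x,y,w,h,W,H,step=20):
    o=cv2.resize(img[y:y+h,x:x+w],(W,H),interpolation=cv2.INTER_CUBIC); f=W/w
    for u in range((x//step+1)*step,x+w,step):
        cv2.line(o,(int((u-x)*f),0),(int((u-x)*f),6),(0,255,0),1); cv2.putText(o,str(u),(int((u-x)*f)-10,16),0,.35,(0,255,0),1)
    for v in range((y//step+1)*step,y+h,step):
        cv2.line(o,(0,int((v-y)*f)),(6,int((v-y)*f)),(0,255,0),1); cv2.putText(o,str(v),(8,int((v-y)*f)+4),0,.35,(0,255,0),1)
    return o
E
python3 - <<'E'
from h import *; import pickle
d=pickle.load(open("cap0.pkl","rb")); s=d["scene"]["img"][:,:,::-1]; t=d["side"]["img"][:,:,::-1]
o=np.vstack([np.hstack([crop(s,275,160,160,120,400,300),crop(t,240,240,160,120,400,300)]),np.hstack([crop(s,120,222,200,150,400,300),crop(t,310,155,160,120,400,300)])])
cv2.imwrite("pics/comp.png",o)
E
```

```text
(no output)
```

View pics/comp.png

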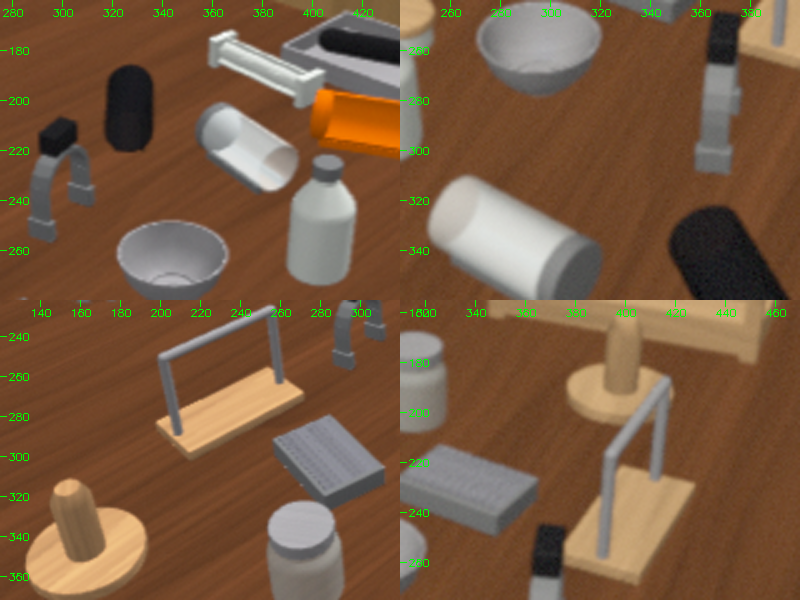

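The enlarged crops confirm the clear tube: its grey cap is at scene (360,211) and its mouth at (387,229); in the side view the mouth is at about (261,323) and the cap at (310,350). The only bow has its black grip at scene (299,211). Now I'll triangulate.

```bash
python3 - <<'E'
from h import *; import pickle
np.set_printoptions(precision=4,suppress=True)
d=pickle.load(open("cap0.pkl","rb")); s=d["scene"];t=d["side"]
names="mouth cap bar- bar+ pegtip griptop".split()
S=[(387,229),(360,211),(201.5,250.5),(256,226.5),(153.5,314),(298.6,210.8)]
T=[(261,323),(310,350),(416.8,187),(394,217),(399.6,162),(370.4,248)]
for n,r in zip(names,tri(s,S,t,T)): print(n,r)
print("plane: mouth,cap z.034",plane(s,S[:2],.034)[:,:2].tolist(),plane(t,T[:2],.034)[:,:2].tolist())
print("bar z.125",plane(s,S[2:4],.125)[:,:2].tolist(),plane(t,T[2:4],.125)[:,:2].tolist())
print("peg base",plane(s,[(163.3,346)],.015),"tip",plane(s,S[4:5],.1),plane(t,T[4:5],.1))
print("feet",plane(s,[(291.8,252.8),(307.4,238.8)],.008)[:,:2].tolist(),plane(t,[(365,302),(374,281)],.008)[:,:2].tolist())
print("bowl",plane(s,[(344,262)],.05),"filter",plane(s,[(284,300)],.031),"bottle",plane(s,[(404,232)],.12),"jar",plane(s,[(271,340)],.09),"black",plane(s,[(327,203)],.034))
# pale wood: fit base discs
for c,box in((s,(120,320,200,375)),(t,(370,150,425,205))):
    hsv=cv2.cvtColor(c["img"],cv2.COLOR_RGB2HSV); x0,y0,x1,y1=box
    m=((hsv[...,0]>10)&(hsv[...,0]<25)&(hsv[...,2]>140)&(hsv[...,1]<170)).astype(np.uint8)
    k=np.zeros_like(m);k[y0:y1,x0:x1]=m[y0:y1,x0:x1]
    ct=max(cv2.findContours(k,0,1)[0],key=cv2.contourArea)[:,0]
    print(ct.min(0),ct.max(0))
E
```

```text
mouth [0.6406 0.2962 0.0318 0.0027]
cap [0.5217 0.324  0.0327 0.0016]
bar- [ 0.4687 -0.1845  0.1258  0.0044]
bar+ [ 0.4795 -0.0333  0.1244  0.0019]
pegtip [ 0.5573 -0.3544  0.1018  0.0004]
griptop [0.4921 0.0967 0.1199 0.0066]
plane: mouth,cap z.034 [[0.6437919166175163, 0.2939008398898847], [0.5223352276229657, 0.32199019528498574]] [[0.6382217371592223, 0.2974652206031613], [0.521798283069251, 0.32573508434070364]]
bar z.125 [[0.47085782622813777, -0.18380975396845767], [0.4815636124644177, -0.033827021551562586]] [[0.46799706805548935, -0.18929995740467276], [0.47876496406509716, -0.033535309422099036]]
peg base [[ 0.5595 -0.3558  0.015 ]] tip [[ 0.555  -0.3538  0.1   ]] [[ 0.5583 -0.3578  0.1   ]]
feet [[0.5026823280238402, 0.057995705122895425], [0.4847052967824077, 0.1351764602217973]] [[0.48330525389801776, 0.1310318528604021], [0.48858420761881227, 0.05637073803974024]]
bowl [[0.6724 0.0787 0.05  ]] filter [[ 0.6512 -0.1023  0.031 ]] bottle [[0.7608 0.1956 0.12  ]] jar [[ 0.7693 -0.2359  0.09  ]] black [[0.4139 0.2922 0.034 ]]
[133 320] [193 369]
[370 150] [424 204]
```

All the checks fit: tube length 122 mm, axis height 32 mm, bar at z 0.125, bow feet on the counter. The bin lies along −13°, with its grasp point near the cap at (0.541, 0.320). First a short test turn to learn the sign of joint 6.

```bash
python3 -m handwheel '[[0,0,0,-0.094],[0,0,0,-0.094],[0,0,0,-0.094]]' -1; python3 -c "
from bench import status;o=status.get_obs();print(o['qpos'],o['ee_rot'][:,0])"
```

```text
t: 0.45
eef_pos: [0.1277, -0.5091, 0.2309]
ee_rot: [[0.768, 0.64, -0.0], [0.64, -0.768, 0.001], [0.0, -0.001, -1.0]]
contact_force: [0.1, 0.0, 1.0]
opening: 0.0856
grip_force: 0.0
[-1.32500008e+00  1.26079963e-01 -4.00333891e-02  1.40537788e+00
 -4.50692751e-05  1.12177645e+00] [7.68171462e-01 6.40244123e-01 2.61045416e-04]
```

```bash
python3 -m handwheel '[[0,0,0,-0.0942],[0,0,0,-0.0942],[0,0,0,-0.0942],[0,0,0,-0.0942],[0,0,0,-0.0942],[0,0,0,-0.0942],[0,0,0,-0.0942],[0,0,0,-0.0942],[0,0,0,-0.0942],[0,0,0,-0.0942],[0,0,0,-0.0942],[0,0,0,-0.0942],[0,0,0,-0.0942],[0,0,0,-0.0942],[0,0,0,-0.0942]]' && python3 -m handwheel '[[-0.072,0.3,0,0],[-0.072,0.3,0,0],[-0.072,0.3,0,0],[-0.072,0.3,0,0],[-0.072,0.3,0,0],[-0.072,0.3,0,0],[-0.072,0.3,0,0],[-0.072,0.3,0,0],[-0.072,0.3,0,0],[-0.072,0.3,0,0],[-0.072,0.3,0,0],[-0.072,0.3,0,0],[-0.072,0.3,0,0],[-0.072,0.3,0,0],[-0.072,0.3,0,0],[-0.072,0.3,0,0],[-0.072,0.3,0,0],[-0.072,0.3,0,0],[-0.072,0.3,0,0],[-0.072,0.3,0,0]]'
python3 - <<'E'
from bench import status,imaging;from h import *
o=status.get_obs();print(o['qpos'],o['eef_pos'],o['ee_rot'])
c=imaging.capture("wrist"); 
b=c["img"][:,:,::-1].copy()
for P,col in(([.6406,.2962,.034],(0,0,255)),([.5217,.324,.034],(255,0,0)),([.541,.3195,.068],(0,255,0))):
    p=proj(c,P)[0];print(p);cv2.drawMarker(b,tuple(int(v) for v in p),col,0,14,1)
cv2.imwrite("pics/w1.png",b)
E
```

```text
t: 1.95
eef_pos: [0.1277, -0.509, 0.2309]
ee_rot: [[-0.974, 0.225, -0.0], [0.225, 0.974, 0.001], [0.0, 0.001, -1.0]]
contact_force: [-0.3, -0.4, -0.8]
opening: 0.0852
grip_force: 0.0
t: 3.95
eef_pos: [0.5464, 0.3183, 0.2309]
ee_rot: [[-0.973, 0.231, -0.0], [0.231, 0.973, -0.0], [0.0, -0.0, -1.0]]
contact_force: [0.8, -0.7, 0.7]
opening: 0.0855
grip_force: 0.0
[ 5.27565393e-01  3.36040331e-01  2.25380405e-01  1.46055602e+00
 -1.08716122e-04  7.60514944e-01] [0.54639115 0.31831831 0.23086253] [[-9.72989699e-01  2.30848327e-01 -3.07835668e-04]
 [ 2.30848419e-01  9.72989679e-01 -3.05184545e-04]
 [ 2.29069585e-04 -3.68004796e-04 -9.99999906e-01]]
[318.3688661  292.88452635]
[317.86813303 177.15175786]
[317.98605469 206.42175656]
```

View pics/w1.png

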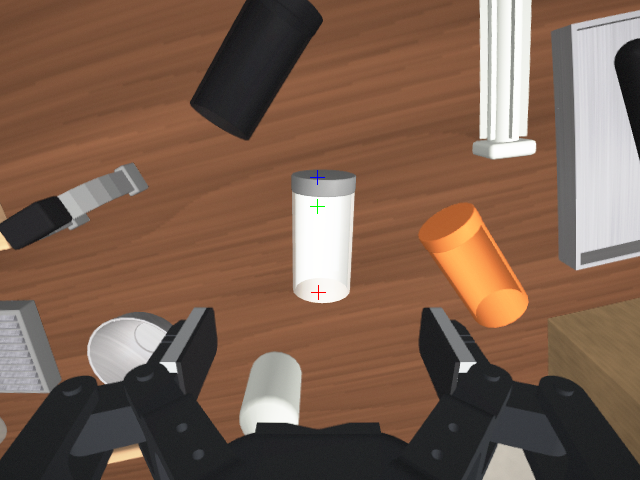

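The wrist view shows the clear tube centred on x≈323 px, about 5 px to tool +y of my prediction (≈4 mm). The cap is at row 177 and the mouth at row 293, both where expected. I'll correct for that, descend and grip 30 mm from the cap.

```bash
python3 -m handwheel '[[-0.03,0.026,0.25,0.013],[0,0,0.3,0],[0,0,0.3,0],[0,0,0.3,0],[0,0,0.2,0],[0,0,0.1,0],[0,0,0.023,0],[0,0,0,0]]' && python3 -m handwheel '[[0,0,0,0],[0,0,0,0],[0,0,0,0],[0,0,0,0],[0,0,0,0],[0,0,0,0],[0,0,0,0]]' 1 20
```

```text
t: 4.8
eef_pos: [0.5509, 0.3189, 0.01]
ee_rot: [[-0.968, 0.251, -0.001], [0.251, 0.968, -0.001], [0.001, -0.001, -1.0]]
contact_force: [-0.2, 0.7, 0.6]
opening: 0.0858
grip_force: 0.0
t: 5.5
eef_pos: [0.5523, 0.3199, 0.0123]
ee_rot: [[-0.968, 0.251, 0.003], [0.251, 0.968, 0.002], [-0.002, 0.002, -1.0]]
contact_force: [-0.0, 0.1, 5.2]
opening: 0.0602
grip_force: 21.8
```

Gripped at 60 mm. I'll lift gently and look at how the tube hangs.

```bash
python3 -m handwheel '[[0,0,-0.05,0],[0,0,-0.15,0],[0,0,-0.25,0],[0,0,-0.25,0],[0,0,-0.25,0],[0,0,-0.15,0],[0,0,0,0],[0,0,0,0]]'
python3 - <<'E'
from bench import imaging;from h import *
a=imaging.capture("scene")["img"][:,:,::-1];b=imaging.capture("side")["img"][:,:,::-1]
cv2.imwrite("pics/l1.png",np.hstack([crop(a,270,90,200,200,400,400),crop(b,180,180,200,200,400,400)]))
E
```

```text
t: 6.3
eef_pos: [0.5513, 0.3192, 0.1753]
ee_rot: [[-0.968, 0.251, 0.0], [0.251, 0.968, 0.0], [-0.0, 0.0, -1.0]]
contact_force: [-0.5, -0.4, -1.6]
opening: 0.0605
grip_force: 22.3
```

View pics/l1.png

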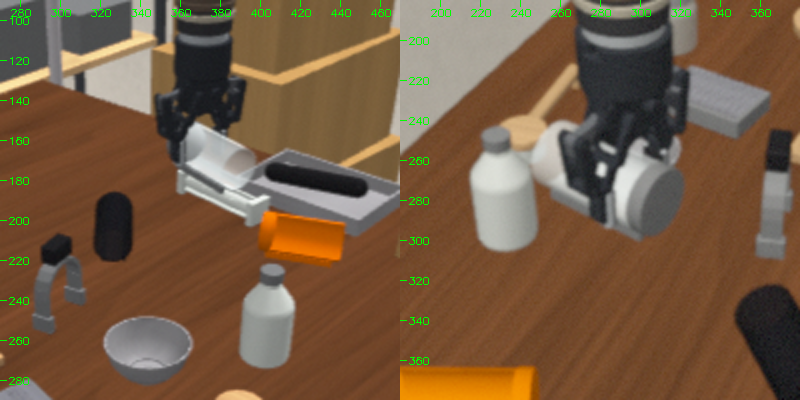

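The tube is held level in the grip (side view: mouth at 258,252, cap at 312,280), so it doesn't swing by itself. The tool can't tilt, so I'll pivot the tube in the light grip by wiping its mouth end against the fixed steel bar. First I'll stage in front of the rail.

```bash
python3 -m handwheel '[[0,0,-0.1,-0.058],[0,0,-0.1,-0.058],[0.106,-0.246,0,0],[0.106,-0.246,0,0],[0.106,-0.246,0,0],[0.106,-0.246,0,0],[0.106,-0.246,0,0],[0.106,-0.246,0,0],[0.106,-0.246,0,0],[0.106,-0.246,0,0],[0.106,-0.246,0,0],[0.106,-0.246,0,0],[0.106,-0.246,0,0],[0.106,-0.246,0,0],[0,0,0,0]]' && python3 -m handwheel '[[0,0,0.25,0],[0,0,0.25,0],[0,0,0.25,0],[0,0,0.21,0],[0,0,0,0]]'; python3 -c "
from bench import status;o=status.get_obs();print(o['eef_pos'],o['ee_rot'])"
```

```text
t: 7.9
eef_pos: [0.3265, -0.1117, 0.204]
ee_rot: [[-0.997, 0.078, -0.003], [0.078, 0.997, -0.0], [0.003, -0.001, -1.0]]
contact_force: [0.2, 1.4, -0.9]
opening: 0.0606
grip_force: 22.4
t: 8.4
eef_pos: [0.3253, -0.1071, 0.0568]
ee_rot: [[-0.997, 0.071, -0.009], [0.071, 0.997, 0.003], [0.009, 0.002, -1.0]]
contact_force: [-0.5, 0.2, -0.6]
opening: 0.0605
grip_force: 22.8
[ 0.32526972 -0.10709539  0.05678383] [[-0.99744089  0.07092284 -0.00903499]
 [ 0.07089713  0.99747871  0.00313425]
 [ 0.0092345   0.00248567 -0.99995427]]
```

```bash
python3 -m handwheel '[[-0.13,0.05,-0.03,0],[-0.15,0,0,0],[-0.15,0,0,0],[-0.1,0,0,0],[0,0,0,0]]' && python3 -m handwheel '[[0,0,-0.04,0],[0.023,0,-0.065,0],[0.023,0,-0.064,0],[0.006,0,-0.068,0],[0.005,0,-0.069,0],[0,0,0,0]]'
python3 - <<'E'
from bench import imaging;from h import *
a=imaging.capture("scene")["img"][:,:,::-1];b=imaging.capture("side")["img"][:,:,::-1]
cv2.imwrite("pics/l2.png",np.hstack([crop(a,140,130,200,200,400,400),crop(b,330,110,200,200,400,400)]))
E
```

```text
t: 8.9
eef_pos: [0.4111, -0.107, 0.0666]
ee_rot: [[-0.998, 0.071, 0.001], [0.071, 0.998, -0.0], [-0.001, -0.0, -1.0]]
contact_force: [-0.3, 0.2, -0.5]
opening: 0.0603
grip_force: 22.8
t: 9.5
eef_pos: [0.4004, -0.1066, 0.1134]
ee_rot: [[-0.997, 0.072, 0.001], [0.072, 0.997, -0.001], [-0.001, -0.001, -1.0]]
contact_force: [-1.9, 0.3, -2.7]
opening: 0.0603
grip_force: 24.6
```

View pics/l2.png

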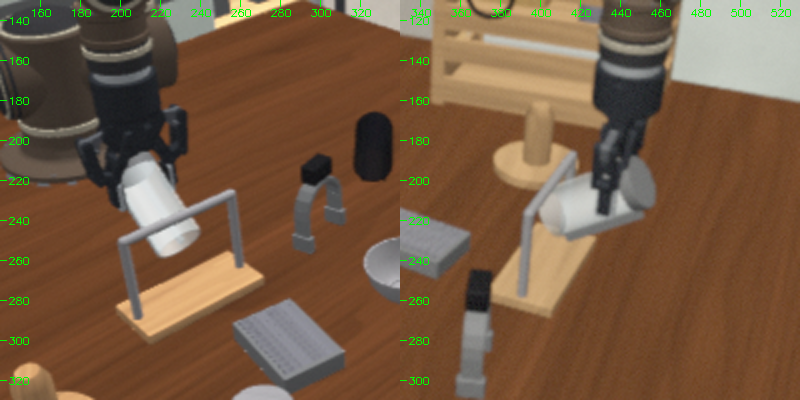

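Works: the tube has pivoted about 30° mouth-down under the bar (side view: mouth at 403,215, cap at 455,185), with under 3 N of force. I'll continue the arc to vertical.

```bash
python3 -m handwheel '[[0.003,0,-0.047,0],[0.003,0,-0.047,0],[-0.03,0,-0.062,0],[-0.03,0,-0.062,0],[-0.045,0,-0.052,0],[-0.045,0,-0.052,0],[-0.056,0,-0.039,0],[-0.057,0,-0.039,0],[-0.02,0,0,0],[0,0,0,0]]'
python3 - <<'E'
from bench import imaging,status;from h import *
print(status.get_obs()['eef_pos'])
a=imaging.capture("scene")["img"][:,:,::-1];b=imaging.capture("side")["img"][:,:,::-1]
cv2.imwrite("pics/l3.png",np.hstack([crop(a,140,110,160,160,400,400),crop(b,350,90,160,160,400,400)]))
E
```

```text
t: 10.6
eef_pos: [0.4431, -0.1095, 0.1725]
ee_rot: [[-0.997, 0.071, 0.001], [0.071, 0.997, -0.0], [-0.001, -0.0, -1.0]]
contact_force: [-4.5, 0.2, 1.1]
opening: 0.0607
grip_force: 32.9
[ 0.44306424 -0.10951976  0.17253156]
```

View pics/l3.png

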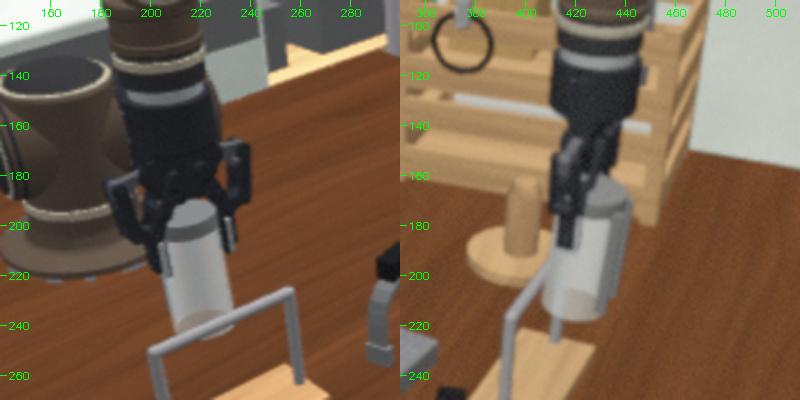

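The tube is nearly vertical. I'll triangulate the centres of cap and mouth (scene 215,195 / 222,241; side 432,166 / 419,211) for the remaining tilt.

```bash
python3 - <<'E'
from h import *; import pickle
d=pickle.load(open("cap0.pkl","rb"))
np.set_printoptions(precision=4,suppress=True)
r=tri(d["scene"],[(215.2,195.2),(222,241)],d["side"],[(432,166),(419.2,211.2)]);print(r)
v=r[1]-r[0];print(np.linalg.norm(v[:3]),np.degrees(np.arctan2(v[:2],-v[2])))
E
```

```text
[[ 0.426  -0.1036  0.2238  0.0126]
 [ 0.4416 -0.1124  0.104   0.0037]]
0.1210916116547944 [ 7.4438 -4.2024]
```

Tilt is about 7°, mouth slightly forward. I'll push 8 mm more against the bar, back off, lift, and travel to above the peg.

```bash
python3 -m handwheel '[[-0.027,0,0,0],[-0.027,0,0,0],[0,0,0,0],[0.05,0,0,0],[0.05,0,0,0],[0,0,-0.15,0],[0,0,-0.2,0],[0,0,-0.1,0],[0,0,0,0]]' && python3 -m handwheel '[[-0.111,-0.197,0,0],[-0.111,-0.197,0,0],[-0.111,-0.197,0,0],[-0.111,-0.197,0,0],[-0.111,-0.197,0,0],[-0.111,-0.197,0,0],[-0.111,-0.197,0,0],[-0.111,-0.197,0,0],[0,0,0,0],[0,0,0,0]]'
python3 - <<'E'
from bench import imaging,status;from h import *
print(status.get_obs()['eef_pos'])
a=imaging.capture("scene")["img"][:,:,::-1];b=imaging.capture("side")["img"][:,:,::-1]
cv2.imwrite("pics/l4.png",np.hstack([crop(a,80,180,200,200,400,400),crop(b,310,60,160,160,400,400)]))
E
```

```text
t: 11.6
eef_pos: [0.4365, -0.1092, 0.2419]
ee_rot: [[-0.997, 0.071, 0.006], [0.071, 0.997, -0.001], [-0.006, -0.001, -1.0]]
contact_force: [0.2, -0.4, -1.2]
opening: 0.0605
grip_force: 32.2
t: 12.6
eef_pos: [0.5509, -0.3545, 0.2374]
ee_rot: [[-0.997, 0.072, -0.002], [0.072, 0.997, 0.002], [0.002, 0.001, -1.0]]
contact_force: [0.2, -0.2, -1.1]
opening: 0.0602
grip_force: 32.2
[ 0.55085977 -0.35447108  0.23736617]
```

View pics/l4.png

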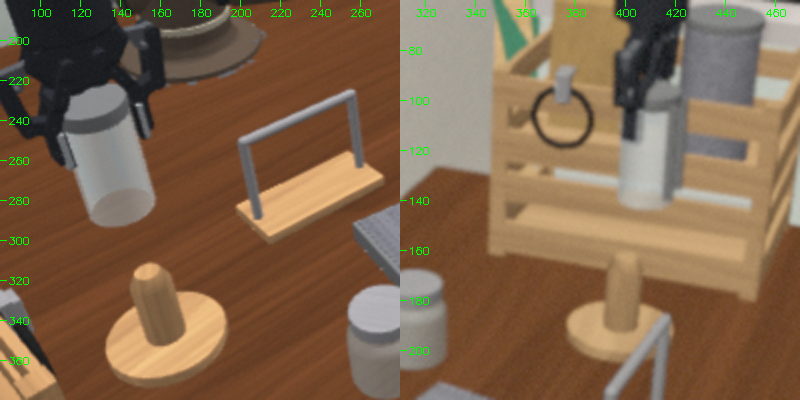

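The tube hangs nearly vertical above the peg: mouth at scene (141,283) and side (407,136), peg tip at scene (154.5,315) and side (400,162). I'll measure the mouth relative to the peg.

```bash
python3 - <<'E'
from h import *; import pickle
d=pickle.load(open("cap0.pkl","rb"));s,t=d["scene"],d["side"]
np.set_printoptions(precision=4,suppress=True)
r=tri(s,[(141,283.5),(127.5,230),(154.5,315.3)],t,[(406.8,136),(412,96.8),(400.3,161.5)]);print(r)
print(plane(s,[(163.2,347.5)],.015),plane(t,[(397.5,191.5)],.015))
a=np.linspace(0,6.28,60)
for c in(.557,-.355),(.560,-.356):
  P=np.c_[c[0]+.06*np.cos(a),c[1]+.06*np.sin(a),0*a+.015];
  for q in(s,t): u=proj(q,P);print(c,u.min(0),u.max(0))
E
```

```text
[[ 0.5466 -0.3579  0.1767  0.0055]
 [ 0.5395 -0.3496  0.2882  0.0054]
 [ 0.5578 -0.3553  0.1011  0.0049]]
[[ 0.5631 -0.358   0.015 ]] [[ 0.5541 -0.3451  0.015 ]]
(0.557, -0.355) [132.2634 324.4954] [192.8042 368.2916]
(0.557, -0.355) [376.2541 179.8638] [418.8436 200.282 ]
(0.56, -0.356) [132.4852 325.4026] [193.1767 369.4276]
(0.56, -0.356) [375.359  179.5288] [417.8982 199.9001]
```

```bash
python3 -m handwheel '[[-0.06,0.011,0,0],[0,0,0.1,0],[0,0,0.1,0],[0,0,0.1,0],[0,0,0.1,0],[0,0,0.1,0],[0,0,0.06,0],[0,0,0,0]]'
python3 - <<'E'
from bench import imaging,status;from h import *
print(status.get_obs()['eef_pos'])
a=imaging.capture("scene")["img"][:,:,::-1];b=imaging.capture("side")["img"][:,:,::-1]
cv2.imwrite("pics/l5.png",np.hstack([crop(a,100,230,140,140,400,400),crop(b,340,90,120,120,400,400)]))
E
```

```text
t: 13.5
eef_pos: [0.5601, -0.3522, 0.1543]
ee_rot: [[-0.998, 0.071, -0.001], [0.071, 0.998, 0.001], [0.001, 0.001, -1.0]]
contact_force: [-0.5, -0.6, -0.7]
opening: 0.0607
grip_force: 32.2
[ 0.56012341 -0.35220743  0.15429958]
```

View pics/l5.png

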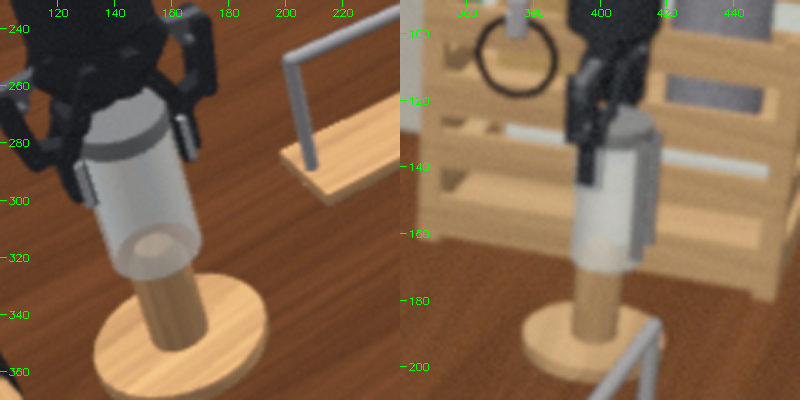

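The peg tip is inside the mouth (scene tip ≈153,315, ringed by the rim), with no contact force. Lowering on.

```bash
python3 -m handwheel '[[0,0,0.08,0],[0,0,0.08,0],[0,0,0.08,0],[0,0,0.08,0],[0,0,0.06,0],[0,0,0,0]]' ; python3 -m handwheel '[[0,0,0.025,0],[0,0,0.025,0],[0,0,0.015,0],[0,0,0,0]]'
```

```text
t: 14.2
eef_pos: [0.56, -0.3533, 0.0963]
ee_rot: [[-0.997, 0.072, -0.001], [0.072, 0.997, 0.0], [0.001, 0.0, -1.0]]
contact_force: [3.6, -2.4, -3.1]
opening: 0.0606
grip_force: 32.1
t: 14.6
eef_pos: [0.5603, -0.3533, 0.0884]
ee_rot: [[-0.997, 0.071, 0.0], [0.071, 0.997, -0.0], [-0.0, -0.0, -1.0]]
contact_force: [3.2, -2.3, -2.0]
opening: 0.0603
grip_force: 32.2
```

```bash
python3 -m handwheel '[[-0.013,-0.012,0.01,0],[0,0,0.015,0],[0,0,0.01,0],[0,0,0,0]]'; python3 -m handwheel '[[0,0,0.01,0],[0,0,0.01,0],[0,0,0,0]]'
```

```text
t: 15.0
eef_pos: [0.5615, -0.3547, 0.0826]
ee_rot: [[-0.997, 0.071, -0.001], [0.071, 0.997, 0.001], [0.001, 0.001, -1.0]]
contact_force: [-0.1, -0.2, -1.3]
opening: 0.06
grip_force: 32.2
t: 15.3
eef_pos: [0.5621, -0.3551, 0.0813]
ee_rot: [[-0.997, 0.071, 0.001], [0.071, 0.997, -0.0], [-0.001, -0.0, -1.0]]
contact_force: [-1.0, 1.2, 4.3]
opening: 0.0607
grip_force: 32.5
```

```bash
python3 -m handwheel '[[0,0,0.008,0],[0,0,0.008,0],[0,0,0,0]]'; python3 - <<'E'
from bench import imaging,status;from h import *
print(status.get_obs()['eef_pos'])
a=imaging.capture("scene")["img"][:,:,::-1];b=imaging.capture("side")["img"][:,:,::-1]
cv2.imwrite("pics/l6.png",np.hstack([crop(a,100,250,120,120,400,400),crop(b,350,110,100,100,400,400)]))
E
```

```text
t: 15.6
eef_pos: [0.5622, -0.3551, 0.0812]
ee_rot: [[-0.997, 0.071, 0.003], [0.071, 0.997, -0.001], [-0.003, -0.001, -1.0]]
contact_force: [-5.8, 3.7, 16.7]
opening: 0.0604
grip_force: 33.2
[ 0.56224791 -0.35511037  0.08119279]
```

View pics/l6.png

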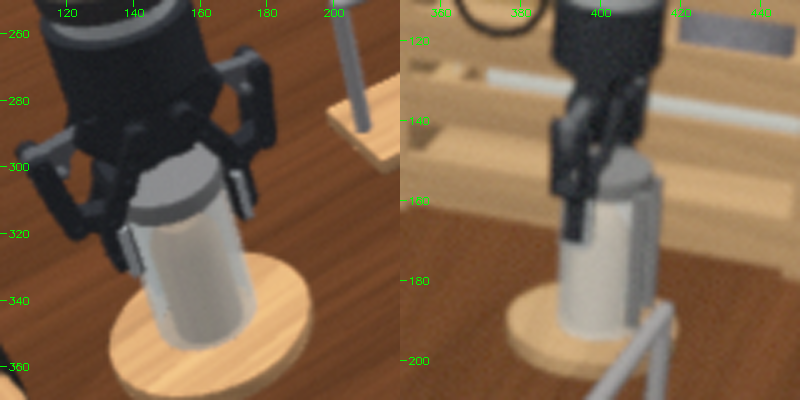

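Rim is down on the board all round (scene rim bottom ≈160,353; side ≈398,192), tube upright, force 17 N. I'll ease off, release, rise while turning the tool for the bow, and travel above it.

```bash
python3 -m handwheel '[[0,0,-0.012,0],[0,0,0,0]]' && python3 -m handwheel '[[0,0,0,0],[0,0,0,0],[0,0,0,0],[0,0,0,0],[0,0,0,0]]' -1 && python3 -m handwheel '[[0,0,-0.06,0],[0,0,-0.1,0],[0,0,-0.2,0],[0,0,-0.2,0],[0,0,-0.3,0.087],[0,0,-0.3,0.087],[0,0,-0.3,0.087],[0,0,0,0.087],[0,0,0,0.087],[0,0,0,0.087],[0,0,0,0.087],[0,0,0,0.087],[0,0,0,0.087],[0,0,0,0.087]]' && python3 -m handwheel '[[0.277,-0.004,0,0],[0.277,-0.004,0,0],[0.277,-0.004,0,0],[0.277,-0.004,0,0],[0.277,-0.004,0,0],[0.277,-0.004,0,0],[0.277,-0.004,0,0],[0.277,-0.004,0,0],[0.277,-0.004,0,0],[0.277,-0.004,0,0],[0.277,-0.004,0,0],[0,0,0,0]]'
python3 - <<'E'
from bench import status,imaging;from h import *; import pickle
np.set_printoptions(precision=4,suppress=True)
o=status.get_obs();print(o['qpos'],o['eef_pos'],o['ee_rot'][:,0])
d={n:imaging.capture(n) for n in("scene","side","wrist")};pickle.dump(d,open("cap1.pkl","wb"))
c=d["wrist"];print("pred grip",proj(c,[.492,.097,.119]))
m=(c["img"].max(2)<50).astype(np.uint8);
for ct in cv2.findContours(m,0,2)[0]:
    if cv2.contourArea(ct)>300: print(cv2.minAreaRect(ct),cv2.boundingRect(ct))
# bin cap check: grey low-saturation blob near expected cap top
for n,b in(("scene",(110,270,190,320)),("side",(380,120,430,175))):
    i=d[n]; print(n,"proj cap top/mouth",proj(i,[[.56,-.355,.135],[.56,-.355,.015]]))
E
```

```text
t: 15.9
eef_pos: [0.5621, -0.3552, 0.0812]
ee_rot: [[-0.997, 0.071, 0.001], [0.071, 0.997, -0.001], [-0.001, -0.001, -1.0]]
contact_force: [-3.9, 1.5, 8.4]
opening: 0.0602
grip_force: 32.8
t: 16.4
eef_pos: [0.562, -0.3551, 0.0793]
ee_rot: [[-0.997, 0.071, -0.0], [0.071, 0.997, 0.0], [0.0, 0.0, -1.0]]
contact_force: [0.0, 0.0, -0.1]
opening: 0.0855
grip_force: 0.0
t: 17.8
eef_pos: [0.562, -0.3551, 0.2994]
ee_rot: [[-0.127, 0.992, 0.001], [0.992, 0.127, -0.0], [-0.0, 0.001, -1.0]]
contact_force: [0.5, 0.9, 1.0]
opening: 0.0853
grip_force: 0.0
t: 19.0
eef_pos: [0.4941, 0.1009, 0.2995]
ee_rot: [[-0.138, 0.99, 0.001], [0.99, 0.138, 0.001], [0.001, 0.001, -1.0]]
contact_force: [0.1, -0.6, 0.5]
opening: 0.0854
grip_force: 0.0
[0.2007 0.0961 0.0764 1.55   0.0012 1.6333] [0.4941 0.1009 0.2995] [-0.1378  0.9905  0.0013]
pred grip [[313.3652 208.3796]]
((410.8326721191406, 472.873291015625), (58.24326705932617, 26.588634490966797), 24.145540237426758) (382, 452, 60, 28)
((287.2003173828125, 449.935302734375), (43.25618362426758, 240.5465850830078), 81.8218765258789) (168, 432, 241, 48)
((581.0, 431.5), (95.0, 116.0), 90.0) (523, 384, 117, 96)
((56.0, 431.0), (96.0, 112.0), 90.0) (0, 383, 113, 97)
((444.5876770019531, 370.8703918457031), (128.79827880859375, 37.782344818115234), 58.636695861816406) (420, 308, 74, 111)
((190.6137237548828, 370.877685546875), (38.65218734741211, 128.46939086914062), 31.607501983642578) (142, 308, 75, 111)
((312.7022399902344, 203.12362670898438), (48.352638244628906, 24.98219871520996), 84.5596694946289) (299, 179, 29, 50)
((278.0, 13.000011444091797), (70.44692993164062, 59.907623291015625), 56.3099365234375) (234, 0, 85, 57)
scene proj cap top/mouth [[149.9605 301.9818]
 [163.7686 345.9214]]
side proj cap top/mouth [[399.6835 150.5979]
 [396.481  189.5373]]
```

```bash
python3 - <<'E'
from h import *; import pickle
np.set_printoptions(precision=4,suppress=True)
d=pickle.load(open("cap1.pkl","rb"));d0=pickle.load(open("cap0.pkl","rb"));c=d["wrist"]
m=(c["img"].max(2)<50).astype(np.uint8)
ct=[k for k in cv2.findContours(m,0,2)[0] if cv2.boundingRect(k)[0]==299][0]
P=plane(c,cv2.boxPoints(cv2.minAreaRect(ct)),.119);print(P.mean(0))
r=cv2.minAreaRect((P[:,:2]*1e4).astype(np.float32));print(r)
p=proj(c,[[.5027,.058,.0],[.4847,.1352,.0]]);print("feet pred",p)
# grey feet/arch blob
hsv=cv2.cvtColor(c["img"],cv2.COLOR_RGB2HSV)
g=((hsv[...,1]<60)&(hsv[...,2]>60)).astype(np.uint8);g[300:]=0;g[:,:230]=0;g[:,400:]=0
for k in cv2.findContours(g,0,2)[0]:
    if cv2.contourArea(k)>60: print(cv2.boundingRect(k),cv2.minAreaRect(k))
a=np.linspace(0,6.28,60)
for n,b in(("scene",(90,230,210,375)),("side",(360,110,440,205))):
    x0,y0,x1,y1=b
    D=(cv2.absdiff(d[n]["img"],d0[n]["img"]).max(2)[y0:y1,x0:x1]>22).astype(np.uint8)
    D=cv2.morphologyEx(D,cv2.MORPH_OPEN,np.ones((2,2),np.uint8))
    k=max(cv2.findContours(D,0,2)[0],key=cv2.contourArea);k=k[:,0]+[x0,y0]
    T=np.vstack([np.c_[.56+.03*np.cos(a),-.355+.03*np.sin(a),0*a+z] for z in(.015,.135)])
    u=proj(d[n],T);print(n,"seen",k.min(0),k.max(0),"pred",u.min(0),u.max(0))
    k2=cv2.minAreaRect(k.astype(np.float32));print(k2)
E
```

```text
[ 0.5171 -0.2346  0.119 ]
((5171.21337890625, -2345.53662109375), (0.0, 0.0), 0.0)
feet pred [[318.6037 215.4171]
 [312.3908 152.2055]]
(286, 280, 11, 20) ((291.0923156738281, 289.7615661621094), (9.054535865783691, 19.597488403320312), 7.125016689300537)
(297, 144, 27, 36) ((310.8695068359375, 161.54205322265625), (34.32380676269531, 26.008930206298828), 86.18592071533203)
scene seen [133 291] [177 356] pred [133.3225 291.7756] [178.7911 357.1918]
((156.1999969482422, 323.5999755859375), (65.14291381835938, 34.78504943847656), 71.56504821777344)
side seen [360 110] [417 196] pred [385.8567 146.0419] [410.8074 194.7135]
((388.5, 153.0), (86.0, 57.0), 90.0)
```

The bin silhouette matches the predicted seated position to 1 px. Now fixing the contour pick for the bow grip.

```bash
python3 - <<'E'
from h import *; import pickle
np.set_printoptions(precision=4,suppress=True)
c=pickle.load(open("cap1.pkl","rb"))["wrist"]
m=(c["img"].max(2)<50).astype(np.uint8)
ct=[k for k in cv2.findContours(m,0,2)[0] if cv2.boundingRect(k)[0]==299 and cv2.contourArea(k)>300][0]
B=cv2.boxPoints(cv2.minAreaRect(ct));print(B)
P=plane(c,B,.119);print(P[:,:2],P.mean(0))
e=[P[(i+1)%4]-P[i] for i in range(4)];print([(np.hypot(*v[:2]),np.degrees(np.arctan2(v[1],v[0]))%180) for v in e])
print(proj(c,[[.494+.022*y*0+.012*x,.097+.022*y,z] for z in(.119,.093) for x in(-1,1) for y in(-1,1)]))
E
```

```text
[[297.9753 180.2405]
 [322.8449 177.8719]
 [327.4292 226.0068]
 [302.5595 228.3753]]
[[0.4749 0.1211]
 [0.4968 0.1262]
 [0.5073 0.0819]
 [0.4844 0.0764]] [0.4908 0.1014 0.119 ]
[(np.float64(0.02248415846778967), np.float64(13.091963186133242)), (np.float64(0.04552848740899189), np.float64(103.35044724467187)), (np.float64(0.023482735597854756), np.float64(13.330894538055588)), (np.float64(0.045632840502240146), np.float64(102.09626591145303))]
[[299.8034 229.4929]
 [305.5441 183.5266]
 [325.046  232.7044]
 [331.8405 187.0218]
 [300.959  221.5839]
 [306.3446 178.5465]
 [324.4974 224.6015]
 [330.7915 181.8101]]
```

```bash
python3 -m handwheel '[[0,-0.02,0.1,-0.055],[0,0,0.3,0],[0,0,0.3,0],[0,0,0.3,0],[0,0,0.2,0],[0,0,0.12,0],[0,0,0.057,0],[0,0,0,0]]' && python3 -m handwheel '[[0,0,0,0],[0,0,0,0],[0,0,0,0],[0,0,0,0],[0,0,0,0],[0,0,0,0],[0,0,0,0],[0,0,0,0]]' 1 40
```

```text
t: 19.95
eef_pos: [0.4918, 0.0955, 0.0914]
ee_rot: [[-0.215, 0.977, -0.002], [0.977, 0.215, -0.0], [-0.0, -0.002, -1.0]]
contact_force: [-0.4, -0.0, 0.9]
opening: 0.0856
grip_force: 0.0
t: 20.75
eef_pos: [0.4923, 0.0968, 0.0928]
ee_rot: [[-0.217, 0.976, 0.001], [0.976, 0.217, 0.0], [-0.0, 0.001, -1.0]]
contact_force: [-0.9, -0.7, 6.5]
opening: 0.0232
grip_force: 40.8
```

```bash
python3 -m handwheel '[[0,0,-0.05,0],[0,0,-0.15,0],[0,0,-0.25,0],[0,0,-0.3,0],[0,0,-0.3,0],[0,0,-0.13,-0.0906],[0,0,0,-0.0906],[0,0,0,-0.0906],[0,0,0,-0.0906],[0,0,0,-0.0906],[0,0,0,-0.0906],[0,0,0,-0.0906],[0,0,0,-0.0906],[0,0,0,-0.0906]]' && python3 -m handwheel '[[0,-0.15,0,0],[0,-0.231,0,0],[0,-0.231,0,0],[0,-0.231,0,0],[0,-0.231,0,0],[0,-0.231,0,0],[0.021,-0.08,0,0],[0,0,0,0],[0,0,0,0]]'
python3 - <<'E'
from bench import status,imaging;from h import *; import pickle
np.set_printoptions(precision=4,suppress=True)
o=status.get_obs();print(o['eef_pos'],o['ee_rot'][:,0])
d={n:imaging.capture(n) for n in("scene","side","wrist")};pickle.dump(d,open("cap2.pkl","wb"))
# expected feet (band ends) from TCP vs seen grey legs, side view
E
```

```text
t: 22.15
eef_pos: [0.4919, 0.0967, 0.2692]
ee_rot: [[-0.998, 0.065, -0.0], [0.065, 0.998, -0.0], [0.0, -0.0, -1.0]]
contact_force: [0.1, 0.2, 0.8]
opening: 0.0232
grip_force: 39.9
t: 23.05
eef_pos: [0.4742, -0.1099, 0.2692]
ee_rot: [[-0.997, 0.071, -0.0], [0.071, 0.997, 0.001], [0.0, 0.001, -1.0]]
contact_force: [-1.1, 0.1, -1.6]
opening: 0.0239
grip_force: 40.1
[ 0.4742 -0.1099  0.2692] [-0.9975  0.0711  0.    ]
```

```bash
python3 - <<'E'
from h import *; import pickle
np.set_printoptions(precision=1,suppress=True)
d=pickle.load(open("cap2.pkl","rb"));d0=pickle.load(open("cap1.pkl","rb"))
R=np.array([[.0711,-.9975],[.9975,.0711]]) # bow x along bar, y along normal
for n in("scene","side"):
    D=(cv2.absdiff(d[n]["img"],d0[n]["img"]).max(2)>22).astype(np.uint8)
    D=cv2.morphologyEx(D,cv2.MORPH_OPEN,np.ones((2,2),np.uint8))
    for s in(-1,1):
        c=[np.r_[R@[a,s*b]+[.4742,-.1099],z] for a in(-.011,.011) for b in(.034,.046) for z in(.1764,.1914)]
        u=proj(d[n],c);lo=u.min(0);hi=u.max(0);print(n,s,"pred foot",lo,hi)
        x0,x1=int(lo[0])-12,int(hi[0])+13;y0,y1=int(lo[1])-5,int(hi[1])+20
        ys,xs=np.nonzero(D[y0:y1,x0:x1]);print("  seen",xs.min()+x0,xs.max()+x0,"bottom",ys.max()+y0)
        row=int((lo[1]+hi[1])/2);print("  row",row,np.nonzero(D[row,x0:x1])[0]+x0)
E
```

```text
scene -1 pred foot [228.8 217.3] [241.  228.6]
  seen 216 241 bottom 229
  row 222 [228 229 230 231 232 233 234 235 236 237 238 239 240 241]
scene 1 pred foot [210.5 205. ] [222.3 215.5]
  seen 209 234 bottom 229
  row 210 [209 210 211 212 213 214 215 216 217 218 219 220 221 222 228 229 230 231
 232 233 234]
side -1 pred foot [386.6 169.7] [395.4 180.6]
  seen 389 403 bottom 182
  row 175 [389 390 391 392 393 394 395 396 397 398]
side 1 pred foot [420.1 177.1] [429.  188.3]
  seen 423 432 bottom 189
  row 182 [423 424 425 426 427 428 429 430 431]
```

Feet are seen within 1–3 px of prediction, straddling the bar. Lowering gently.

```bash
python3 -m handwheel '[[0,0,0.1,0],[0,0,0.15,0],[0,0,0.15,0],[0,0,0.15,0],[0,0,0.15,0],[0,0,0.08,0],[0,0,0.04,0],[0,0,0,0]]' ; python3 -m handwheel '[[0,0,0.02,0],[0,0,0.015,0],[0,0,0.01,0],[0,0,0,0]]'
```

```text
t: 24.0
eef_pos: [0.4741, -0.1099, 0.1458]
ee_rot: [[-0.998, 0.07, -0.001], [0.07, 0.998, 0.0], [0.001, 0.0, -1.0]]
contact_force: [-0.2, -0.6, -0.8]
opening: 0.0233
grip_force: 40.0
t: 24.4
eef_pos: [0.4743, -0.1104, 0.1395]
ee_rot: [[-0.997, 0.071, 0.0], [0.071, 0.997, -0.0], [-0.0, -0.0, -1.0]]
contact_force: [-1.5, 0.5, -1.0]
opening: 0.0232
grip_force: 40.0
```

```bash
python3 -m handwheel '[[0,0,0.01,0],[0,0,0.01,0],[0,0,0,0]]'; python3 -m handwheel '[[0,0,0.007,0],[0,0,0,0]]'
```

```text
t: 24.7
eef_pos: [0.4744, -0.1104, 0.1368]
ee_rot: [[-0.997, 0.071, 0.001], [0.071, 0.997, -0.0], [-0.001, -0.0, -1.0]]
contact_force: [-1.4, -0.1, 2.1]
opening: 0.0229
grip_force: 40.5
t: 24.9
eef_pos: [0.4744, -0.1105, 0.1367]
ee_rot: [[-0.997, 0.071, 0.002], [0.071, 0.997, -0.0], [-0.002, -0.0, -1.0]]
contact_force: [-3.7, 2.1, 9.8]
opening: 0.0233
grip_force: 41.6
```

Crown contact at z exactly as predicted. I'll ease off, release and withdraw upward.

```bash
python3 -m handwheel '[[0,0,-0.008,0],[0,0,0,0]]' && python3 -m handwheel '[[0,0,0,0],[0,0,0,0],[0,0,0,0],[0,0,0,0]]' 0 && python3 -m handwheel '[[0,0,-0.04,0],[0,0,-0.08,0],[0,0,-0.15,0],[0,0,-0.25,0],[0,0,-0.3,0],[0,0,-0.2,0],[0,0,0,0],[0,0,0,0],[0,0,0,0],[0,0,0,0],[0,0,0,0]]'
python3 - <<'E'
from bench import status,imaging;from h import *; import pickle
np.set_printoptions(precision=1,suppress=True)
o=status.get_obs();print(o['eef_pos'],o['contact_force'])
d={n:imaging.capture(n) for n in("scene","side")};d0=pickle.load(open("cap0.pkl","rb"))
R=np.array([[.0711,-.9975],[.9975,.0711]])
for n in d:
    D=(cv2.absdiff(d[n]["img"],d0[n]["img"]).max(2)>22).astype(np.uint8)
    D=cv2.morphologyEx(D,cv2.MORPH_OPEN,np.ones((2,2),np.uint8))
    for nm,bs,zs in(("foot-",(-.046,-.034),(.044,.059)),("foot+",(.034,.046),(.044,.059)),("grip",(-.022,.022),(.137,.163))):
        w=.012 if nm=="grip" else .011
        u=proj(d[n],[np.r_[R@[a,b]+[.4742,-.1105],z] for a in(-w,w) for b in bs for z in zs]);lo=u.min(0);hi=u.max(0)
        row=int((lo[1]+hi[1])/2);x0=int(lo[0])-12;x1=int(hi[0])+13;col=int((lo[0]+hi[0])/2)
        print(n,nm,lo,hi,"row",row,np.nonzero(D[row,x0:x1])[0][[0,-1]]+x0,"col",np.nonzero(D[int(lo[1])-12:int(hi[1])+12,col])[0][[0,-1]]+int(lo[1])-12)
    # unmoved things: changed areas overall
    k=[cv2.boundingRect(c) for c in cv2.findContours(D,0,2)[0] if cv2.contourArea(c)>40];print(n,k)
E
```

```text
t: 25.1
eef_pos: [0.4744, -0.1104, 0.1368]
ee_rot: [[-0.997, 0.071, 0.001], [0.071, 0.997, -0.0], [-0.001, -0.0, -1.0]]
contact_force: [-0.3, 0.0, 4.4]
opening: 0.0235
grip_force: 40.7
t: 25.5
eef_pos: [0.4741, -0.1103, 0.1363]
ee_rot: [[-0.997, 0.071, -0.0], [0.071, 0.997, 0.0], [0.0, 0.0, -1.0]]
contact_force: [0.1, -0.7, -0.3]
opening: 0.0428
grip_force: 0.0
t: 26.6
eef_pos: [0.4737, -0.1103, 0.2885]
ee_rot: [[-0.997, 0.071, -0.002], [0.071, 0.997, 0.0], [0.002, 0.0, -1.0]]
contact_force: [0.6, 0.4, -0.6]
opening: 0.043
grip_force: 0.0
[ 0.5 -0.1  0.3] [ 0.6  0.4 -0.6]
scene foot- [236.2 264.7] [247.4 275.6] row 270 [237 250] col [252 276]
scene foot+ [218.7 251. ] [229.7 261.3] row 256 [220 241] col [238 264]
scene grip [217.1 219. ] [237.5 239.4] row 229 [218 235] col [222 250]
scene [(133, 291, 45, 66), (220, 244, 13, 21), (218, 222, 33, 55), (287, 208, 27, 50), (354, 202, 42, 37), (130, 150, 23, 42), (165, 0, 78, 199), (124, 0, 70, 140)]
side foot- [383.1 218.7] [391.5 229.4] row 224 [383 389] col [207 228]
side foot+ [414.6 226.8] [423.1 237.9] row 232 [415 422] col [214 239]
side grip [395.1 182.6] [417.8 201.4] row 191 [391 420] col [170 202]
side [(251, 311, 71, 59), (612, 260, 8, 13), (358, 245, 20, 66), (606, 227, 34, 32), (382, 148, 43, 92), (610, 99, 30, 127), (525, 0, 115, 352), (395, 0, 57, 141)]
```

The bow hangs level over mid-bar, with feet and grip within about 3 px of prediction. The bin is seated, the gripper is clear, and nothing else changed in either view. Handing in.

```bash
python3 -c "
from bench import bot;print(bot.close_job())"
```

```text
the job is handed in; nothing more can be done
None
```

The job is handed in at about 27 s of the 72 s allowed: the clear bin sits mouth down over the peg with its rim on the base board, the bow hangs over the middle of the rail, and nothing else on the counter moved in the last camera check.

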